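# Hold the cast cover over the membrane cell's bolt holes

## Robot

A 6-joint arm with a two-finger parallel gripper is mounted at the origin on the work surface. World frame = base frame: x ahead of the robot, y to its left, z up, the work surface at z = 0. Lengths are in m, angles in degrees, forces in N, time in s.
With the tool pointing down it reaches from about 0.35 to 0.875 m from the base axis. Payload 4.2 kg.
Tool frame: the origin (TCP) lies midway between the tips of the shut fingers; the grasp point (between the pads) lies 19 mm behind it; z points along the fingers, y is the line along which they close (so a half turn about z gives the same grasp; the last joint's range is limited). The gripper opens to 87 mm and grips with 3 to 60 N. Pads are 19 mm wide; open, the fingers measure 117 mm over their backs; the gripper's body (75 mm by 190 mm) begins 51 mm behind the grasp point.
Start: joints at [90.218, 22.042, 0.453, 0, -68.411, -14.817], TCP at [0.158, 0.605, 0.192] pointing down, gripper open.
Joint ranges: [-179.83, 179.83], [-69.29, 118.12], [-61.27, 80.66], [-181.25, 117.63], [-171.15, -9.14], [-177.46, 177.46]. Speed limits (degrees/s): [159.86, 159.86, 180, 180, 180, 180].

## Interface

Orientations are given as a 3x3 rotation matrix whose columns are the frame's x, y, z axes.
In Python, from station import sense, capture, camera_params, finish_job gives the robot as it stands.
- The arm moves only by the tool drive_tool, never from a script. Its argument "rows" is a list of rows, each an object of numbers: "tx", "ty", "tz": the shift along the tool's x, y, z in cm; "ax", "ay", "az": the turn, a rotation vector about the tool's x, y, z in rad; "claw": the finger opening in cm, from 0 to 8.7. In form: [{"tx": .., "ty": .., "tz": .., "ax": .., "ay": .., "az": .., "claw": ..}, ...]. A call has 1 to 10 rows; each row shifts and turns the commanded pose from where the row before left it, along the tool's axes as they then stand; what a row does not reach is not made up. A row lasts 1/12 s, in which the tool goes at most 41.7 mm and 7.16 degrees, less where a joint would pass 70% of its speed; a pose out of reach is approached as far as the arm can. A call with a gripper value outside its range is refused whole. The fingers move at their own pace and stop on an object; the grip force is fixed at half the most. Time passes only in rows, so rows that do not move let the fingers close. It gives the time, the measured TCP pose, the force, the opening and the grip force at its end, in the units of the state.
- sense(): the state, without advancing time (a new reading comes with each control period).
- capture(name): name is "side" or "top" or "wrist"; returns (picture, depth): 480x640x3 uint8, red, green, blue; 480x640 float32, m along the optical axis (not along the pixel's ray), 0 where there is no reading.
- camera_params(name): a dict with "intrinsics" (3x3 intrinsics, pixels), "R" (3x3) and "t" (3): a world point X has camera coordinates R X + t; the wrist camera has in their place "tool_from_camera" (4x4, takes a point from camera to tool coordinates, whose origin is the TCP and whose axes are the flange's). Camera axes: x right, y down, z forward; pixel columns grow to the right and rows downward; lengths in m; the calibration is good to about 2 mm. A picture is of the moment at which its call begins: read the wrist's pose just before it. camera_params takes no time and is no camera call.
- finish_job(): hands the job in; it is judged then, once.
The state is a dict: "time_s": time; "joints": joint angles; "joint_velocities": joint speeds; "effort": joint torques, N m; "tcp_pos": TCP position; "ee_rot": TCP orientation; "wrist_force": force on the tool from outside, world axes, zero at the start; "moment": the same for the moment, N m; "gripper_width": opening from 0.0 (shut) to 1.0 (fully open); "gripper_force": force on a finger pad.
Only numpy, scipy, OpenCV 4.12 (cv2) and the standard library are available. Lean on these libraries where they do the work, as an engineer would, in place of code of your own. Each camera call takes 0.05 s, during which the arm holds its last target. There are 200 camera calls.

## Task

Lift the cured blue cover out of its open casting mould by the square boss, keeping it level, bring it to the black membrane test cell and hold it hovering level about 15 mm above the cell's top face, either way round, with its four holes centred over the four brass threaded holes so that bolts dropped straight through would find the threads. Never let the cover touch the cell, because the O-ring lies loose in its groove, and leave the mould's upper half, the bolt dish, the tube rack and the bottle where they are. Finish while still holding the cover there, steady: do not lower it or let go.

Things in the scene. Friction and masses are not known exactly. Their poses are not given: they have to be found in the camera images.
- cover: the cast blue resin cover, about 0.14 kg: flat flange 80 mm (its x) by 110 mm (its y), 10 mm thick, with four 13 mm through holes, and a square boss on the middle of its top, the place to grip. Origin: centre of the flange's underside; z up. At the start it lies in the mould, flange flush with the mould's top face, its axes along the mould's.
- mould: lower half of the aluminium casting mould, fixed: block 130 mm (its x) by 170 mm (its y), 30 mm high, with an open cavity 83 x 113 mm, 10 mm deep (1.5 mm play round the flange); a leader pin 12 mm thick stands 21 mm above the top face near each corner (x +-53, y +-73 mm). Origin: centre of its underside, on the bench; z up.
- cell: the membrane test cell, fixed: black body 90 mm (its x) by 120 mm (its y) on feet, top face 60 mm above the origin, with a flow chamber in the middle, a red O-ring round it, four brass 6 mm threaded holes near its corners; hose nipple and drain cock at its y ends, below the top face, reach 88 mm out. Origin: centre of its underside, on the bench; z up.
- boss_top (a point): centre of the top of the cover's square port boss: 28 x 28 mm, faces along the cover's x and y, 30 mm tall above the flange; this point lies 40 mm above the cover's origin, on its axis. A brass ring with a dark port shows on its top
- mould_top: bystander: the mould's upper half, lying upside down on the bench, aluminium, 130 x 170 x 45 mm with four 10 mm core pins upwards; origin at the centre of its underside
- bolt_dish: bystander: round steel dish with bolts and washers in it, 92 mm across, 18 mm high; origin at the centre of its underside
- tube_rack: bystander: light blue rack of white-capped sample tubes, 82 x 122 mm, 46 mm high; origin at the centre of its underside
- amber_bottle: bystander: brown bottle with a black cap, 64 mm across, 140 mm tall; origin at the centre of its underside
- cover_hole0 (a point): centre of one of the cover's 13 mm holes, at the flange's underside: +27 mm in x and +42 mm in y in the cover's frame
- cover_hole1 (a point): centre of one of the cover's 13 mm holes, at the flange's underside: +27 mm in x and -42 mm in y in the cover's frame
- cover_hole2 (a point): centre of one of the cover's 13 mm holes, at the flange's underside: -27 mm in x and -42 mm in y in the cover's frame
- cover_hole3 (a point): centre of one of the cover's 13 mm holes, at the flange's underside: -27 mm in x and +42 mm in y in the cover's frame
- cell_hole0 (a point): centre of the mouth of one of the cell's threaded holes, on its top face: +27 mm in x and +42 mm in y in the cell's frame
- cell_hole1 (a point): centre of the mouth of one of the cell's threaded holes, on its top face: +27 mm in x and -42 mm in y in the cell's frame
- cell_hole2 (a point): centre of the mouth of one of the cell's threaded holes, on its top face: -27 mm in x and -42 mm in y in the cell's frame
- cell_hole3 (a point): centre of the mouth of one of the cell's threaded holes, on its top face: -27 mm in x and +42 mm in y in the cell's frame
Things that resemble listed ones, but are neither listed nor needed, are in the scene too. Leave any pink or purple look-alike of the cover alone.

How it is judged:
By the outcome, as a careful person would: the job done as asked, in the order asked, and still so for the second after the job is handed in, while the arm keeps its last pose, push and grip.
It also fails if it takes over 46 s, if anything falls off the work surface, if the arm or the gripper's body presses on something with over 40 N, if the wrist force passes 120 N, or if a joint passes its speed limit or range.

## Working session

There is one attempt and no reset: what is moved stays moved. The work goes in short steps, Python scripts to look and compute and a tool call to move; the robot and the scene stay as the last step left them, time stands still between calls to the robot, and variables do not carry over. Pictures are saved under pics/ and viewed, at most 10 in all, crops included, and the job is handed in when it is done.

Besides the shell and the picture viewer there is one more tool, called by a JSON object that holds its "method" and its "body". drive_tool: Moves the arm, as the interface text tells. Its arguments: {"type":"object","properties":{"rows":{"type":"array"}},"required":["rows"]}

```bash
mkdir -p pics; cat > h.py <<'E'
import numpy as np, cv2
from station import sense, capture, camera_params, finish_job
def cam(name,s=None):
    p=camera_params(name);K=np.array(p["intrinsics"])
    if name=="wrist":
        T=np.array(p["tool_from_camera"]);Rt=np.array(s["ee_rot"])
        R=Rt@T[:3,:3];o=Rt@T[:3,3]+np.array(s["tcp_pos"])
    else:
        R=np.array(p["R"]).T;o=-R@np.array(p["t"])
    return K,R,o
def ray(c,uv,z):
    K,R,o=c;uv=np.atleast_2d(uv).astype(float)
    d=np.c_[uv,np.ones(len(uv))]@np.linalg.inv(K).T@R.T
    return o+d*((z-o[2])/d[:,2])[:,None]
def proj(c,X):
    K,R,o=c;q=(np.atleast_2d(X)-o)@R@K.T
    return q[:,:2]/q[:,2:]
E
python3 - <<'E'
from h import *
s=sense();print(s)
for n in("top","side","wrist"):
    im,d=capture(n);np.savez(f"{n}0.npz",im=im,d=d);cv2.imwrite(f"pics/{n}0.png",im[:,:,::-1]);print(n,cam(n,s)[2],cam(n,s)[1][:,2])
E
```

```text
{'time_s': 0.0, 'joints': array([ 9.02208271e+01,  2.20927459e+01,  3.81072506e-01, -3.07570587e-02,
       -6.84098205e+01, -1.48152839e+01]), 'joint_velocities': array([-0.02014282, -0.03566251,  0.00776528,  0.09797919,  0.08978241,
       -0.04598194]), 'effort': array([ 9.72362541e-04, -3.90668178e+01,  1.87411058e+01,  4.22009602e+00,
        1.11493186e-02, -1.78031200e-04]), 'tcp_pos': array([0.15730446, 0.60420453, 0.191343  ]), 'ee_rot': array([[ 9.67683643e-01, -2.52166863e-01, -4.90972848e-04],
       [-2.52167334e-01, -9.67681317e-01, -2.12232524e-03],
       [ 6.00748464e-05,  2.17754674e-03, -9.99997627e-01]]), 'wrist_force': array([ 0.12506114, -0.03605431,  0.55742773]), 'moment': array([-2.55398710e-03,  7.29047077e-05, -4.82758182e-03]), 'gripper_force': 0.0, 'gripper_width': 1.000841595462919}
top [0.22483021 0.01478599 1.7145534 ] [ 0.20361689  0.01978034 -0.97885081]
side [0.30674628 0.76180227 0.780259  ] [ 0.26325464 -0.68046384 -0.68386107]
wrist [0.23764506 0.58511776 0.38456728] [-0.29049143  0.07332111 -0.95406433]
```

View pics/top0.png

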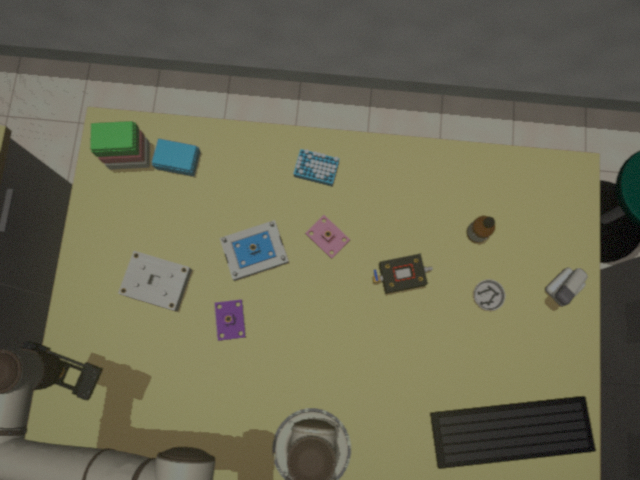

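View pics/side0.png

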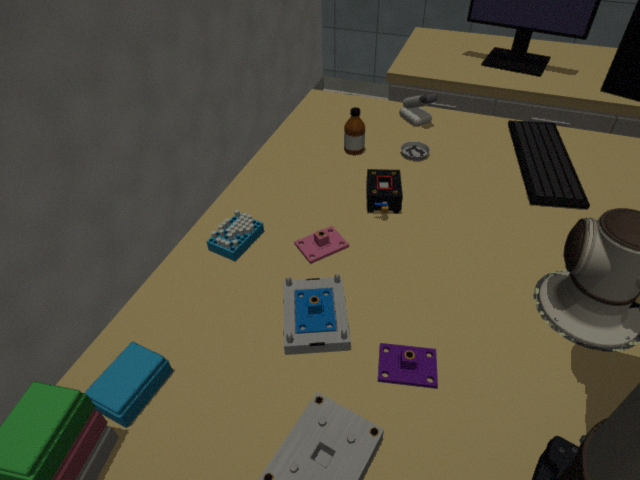

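Top view: the blue cover sits in the aluminium mould at (253,248) and the cell is at (403,273). Things that could be mistaken for the cover are the pink look-alike (328,236), the purple one (230,320), the blue box (176,157) and the upper mould half (155,281). I choose (253,248), since it is blue, sits in the mould and has a boss. Next I measure it and check it in a close crop.

```bash
python3 - <<'E'
from h import *
crops=[]
for n,(bx,cx) in {"top":((215,215,295,285),(365,245,440,300)),"side":((275,265,360,360),(355,155,415,220))}.items():
    im=np.load(n+"0.npz")["im"];c=cam(n)
    hsv=cv2.cvtColor(im,cv2.COLOR_RGB2HSV)
    x0,y0,x1,y1=bx
    m=np.zeros(im.shape[:2],np.uint8);m[y0:y1,x0:x1]=cv2.inRange(hsv,(95,120,60),(125,255,255))[y0:y1,x0:x1]
    k=max(cv2.findContours(m,cv2.RETR_EXTERNAL,cv2.CHAIN_APPROX_NONE)[0],key=cv2.contourArea)[:,0]
    P=ray(c,k,.030)[:,:2]
    print(n,"cover",cv2.minAreaRect((P*1000).astype(np.float32)))
    x0,y0,x1,y1=cx
    m[:]=0;m[y0:y1,x0:x1]=(cv2.inRange(hsv,(0,130,60),(6,255,255))|cv2.inRange(hsv,(174,130,60),(180,255,255)))[y0:y1,x0:x1]
    k=max(cv2.findContours(m,cv2.RETR_EXTERNAL,cv2.CHAIN_APPROX_NONE)[0],key=cv2.contourArea)[:,0]
    print("  oring",cv2.minAreaRect((ray(c,k,.060)[:,:2]*1000).astype(np.float32)))
    for b in(bx,cx): crops.append(cv2.resize(im[b[1]:b[3],b[0]:b[2]],(400,300),interpolation=cv2.INTER_CUBIC))
cv2.imwrite("pics/crop0.png",np.vstack([np.hstack(crops[:2]),np.hstack(crops[2:])])[:,:,::-1])
E
```

```text
top cover ((542.1605834960938, 223.67752075195312), (76.77888488769531, 104.76509857177734), 24.376859664916992)
  oring ((533.6710815429688, -234.57460021972656), (5.788966655731201, 2.85251522064209), 3.573622465133667)
side cover ((538.2685546875, 225.28533935546875), (80.07888793945312, 110.96273803710938), 24.443832397460938)
  oring ((506.8277893066406, -211.38186645507812), (39.18989562988281, 55.050323486328125), 17.144750595092773)
```

View pics/crop0.png

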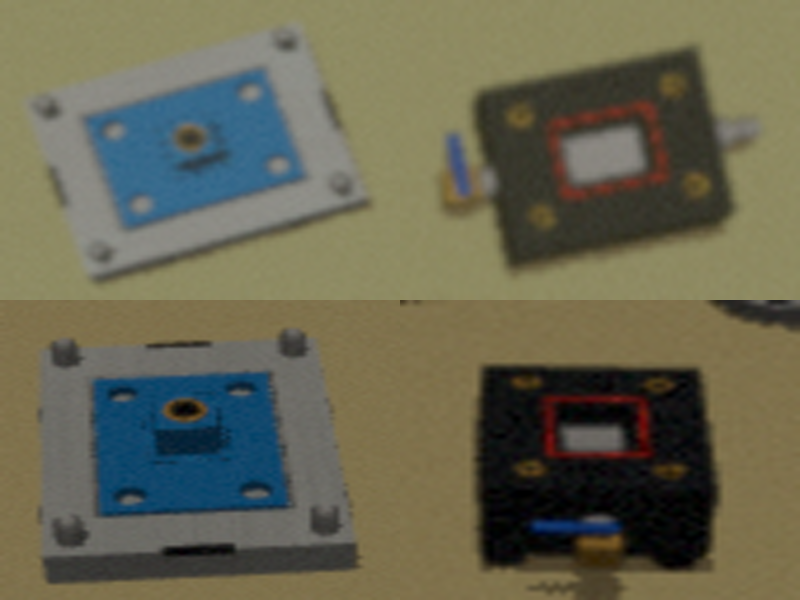

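The crop confirms the choice: a blue cover with boss and ring, flush in the mould with its four leader pins. The cell shows its red O-ring and four brass holes. I move above the cover.

{"method": "drive_tool", "body": {"rows": [{"tx":2.6,"ty":1.5},{"tx":2.6,"ty":1.5},{"tx":2.6,"ty":1.5},{"tx":2.6,"ty":1.5},{"tx":2.6,"ty":1.5},{"tx":2.6,"ty":1.5},{"tx":2.6,"ty":1.5},{"tx":2.6,"ty":1.5},{"tx":2.6,"ty":1.5},{"tx":2.6,"ty":1.5}]}}

```text
invalid input at $.rows[0]: expected keys tx, ty, tz, ax, ay, az, claw
```

{"method": "drive_tool", "body": {"rows": [{"tx":2.6,"ty":1.5},{"tx":2.6,"ty":1.5},{"tx":2.6,"ty":1.5},{"tx":2.6,"ty":1.5},{"tx":2.6,"ty":1.5},{"tx":2.6,"ty":1.5},{"tx":2.6,"ty":1.5},{"tx":2.6,"ty":1.5}]}}

```text
invalid input at $.rows[0]: expected keys tx, ty, tz, ax, ay, az, claw
```

{"method": "drive_tool", "body": {"rows": [{"az":0.11},{"az":0.11},{"az":0.11},{"az":0.11},{"az":0.11},{"az":0.11},{"az":0.11},{"az":0.12},{"claw":6},{"claw":6}]}}

```text
invalid input at $.rows[0]: expected keys tx, ty, tz, ax, ay, az, claw
```

```bash
cat > m.py <<'E'
from h import *
import sys
n=sys.argv[1]
s=sense();im,d=capture("wrist");np.savez(f"w{n}.npz",im=im,d=d,tcp_pos=s["tcp_pos"],ee_rot=s["ee_rot"]);cv2.imwrite(f"pics/w{n}.png",im[:,:,::-1])
print(s["time_s"],s["tcp_pos"],s["joints"].round(1),np.degrees(np.arctan2(s["ee_rot"][1,0],s["ee_rot"][0,0])),s["ee_rot"][:,2],s["wrist_force"],s["gripper_width"],s["gripper_force"])
E
python3 m.py 1
```

```text
0.15 [0.15736712 0.60432836 0.19161716] [ 90.2  22.1   0.4  -0.  -68.4 -14.8] -14.604293566679289 [-3.28786979e-04 -1.67046270e-03 -9.99998551e-01] [-0.22280337  0.03591011  0.71078628] 1.000821142575832 0.0
```

View pics/w1.png

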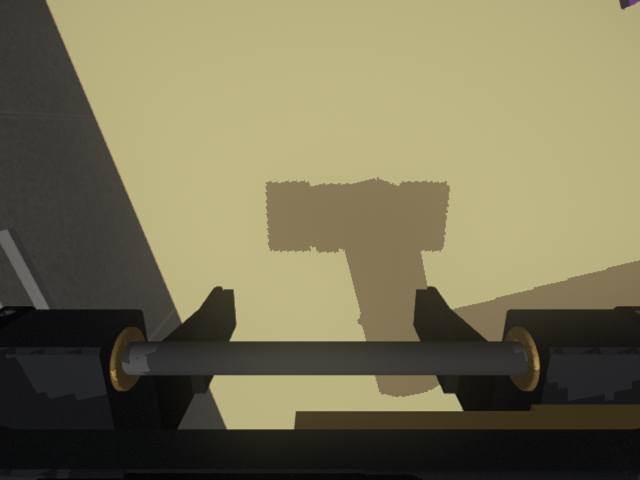

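The wrist picture shows only bare bench and the finger tips near row 290, because the move calls were refused for missing keys. It also shows that the camera looks ahead on the tool's +x side, so I will stop short of the cover to view it.

{"method": "drive_tool", "body": {"rows": [{"tx":2.56,"ty":1.26,"tz":0,"ax":0,"ay":0,"az":0,"claw":8.7},{"tx":2.56,"ty":1.26,"tz":0,"ax":0,"ay":0,"az":0,"claw":8.7},{"tx":2.56,"ty":1.26,"tz":0,"ax":0,"ay":0,"az":0,"claw":8.7},{"tx":2.56,"ty":1.26,"tz":0,"ax":0,"ay":0,"az":0,"claw":8.7},{"tx":2.56,"ty":1.26,"tz":0,"ax":0,"ay":0,"az":0,"claw":8.7},{"tx":2.56,"ty":1.26,"tz":0,"ax":0,"ay":0,"az":0,"claw":8.7},{"tx":2.56,"ty":1.26,"tz":0,"ax":0,"ay":0,"az":0,"claw":8.7},{"tx":2.56,"ty":1.26,"tz":0,"ax":0,"ay":0,"az":0,"claw":8.7}]}}

```text
time_s: 0.87
tcp_pos: [0.3311, 0.4545, 0.1924]
ee_rot: [[0.968, -0.252, -0.0], [-0.252, -0.968, -0.0], [-0.0, 0.0, -1.0]]
wrist_force: [-0.3, -0.4, -0.3]
gripper_width: 1.002
gripper_force: 0.0
```

{"method": "drive_tool", "body": {"rows": [{"tx":2.56,"ty":1.26,"tz":0,"ax":0,"ay":0,"az":0,"claw":8.7},{"tx":2.56,"ty":1.26,"tz":0,"ax":0,"ay":0,"az":0,"claw":8.7},{"tx":2.56,"ty":1.26,"tz":0,"ax":0,"ay":0,"az":0,"claw":8.7},{"tx":2.56,"ty":1.26,"tz":0,"ax":0,"ay":0,"az":0,"claw":8.7},{"tx":2.56,"ty":1.26,"tz":0,"ax":0,"ay":0,"az":0,"claw":8.7},{"tx":2.56,"ty":1.26,"tz":0,"ax":0,"ay":0,"az":0,"claw":8.7},{"tx":2.56,"ty":1.26,"tz":0,"ax":0,"ay":0,"az":0,"claw":8.7},{"tx":2.56,"ty":1.26,"tz":0,"ax":0,"ay":0,"az":0,"claw":8.7}]}}

```text
time_s: 1.53
tcp_pos: [0.5039, 0.3053, 0.1923]
ee_rot: [[0.968, -0.252, -0.0], [-0.252, -0.968, -0.0], [-0.0, 0.0, -1.0]]
wrist_force: [0.0, 0.9, -0.4]
gripper_width: 0.998
gripper_force: 0.0
```

{"method": "drive_tool", "body": {"rows": [{"tx":0,"ty":0,"tz":0,"ax":0,"ay":0,"az":0.11,"claw":6},{"tx":0,"ty":0,"tz":0,"ax":0,"ay":0,"az":0.11,"claw":6},{"tx":0,"ty":0,"tz":0,"ax":0,"ay":0,"az":0.11,"claw":6},{"tx":0,"ty":0,"tz":0,"ax":0,"ay":0,"az":0.11,"claw":6},{"tx":0,"ty":0,"tz":0,"ax":0,"ay":0,"az":0.11,"claw":6},{"tx":0,"ty":0,"tz":0,"ax":0,"ay":0,"az":0.11,"claw":6},{"tx":0,"ty":0,"tz":0,"ax":0,"ay":0,"az":0.11,"claw":6},{"tx":0,"ty":0,"tz":0,"ax":0,"ay":0,"az":0.12,"claw":6},{"tx":0,"ty":0,"tz":0,"ax":0,"ay":0,"az":0,"claw":6},{"tx":0,"ty":0,"tz":0,"ax":0,"ay":0,"az":0,"claw":6}]}}

```text
time_s: 2.37
tcp_pos: [0.503, 0.3064, 0.1923]
ee_rot: [[0.416, -0.909, -0.0], [-0.909, -0.416, -0.0], [0.0, 0.0, -1.0]]
wrist_force: [-0.5, -0.2, 0.1]
gripper_width: 0.688
gripper_force: 0.0
```

```bash
python3 m.py 2
```

```text
2.3667 [0.5029559  0.30638829 0.19226074] [ 47.1  18.6  -4.8  -0.  -66.7 -22.5] -65.41692511877002 [-3.18243959e-04 -2.35679925e-04 -9.99999922e-01] [-0.53463337 -0.17767381  0.09347345] 0.6884669254735956 0.0
```

View pics/w2.png

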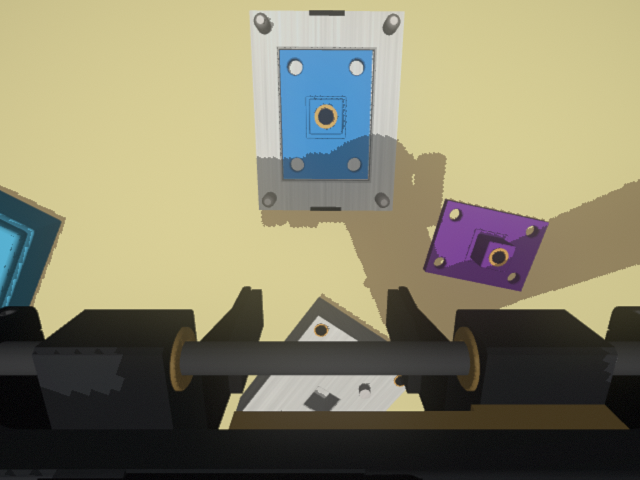

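The wrist view shows the cover in the mould, with its boss ring at (326,116) and holes at (295,67), (356,67), (297,164) and (353,164). The purple look-alike is well off at (490,250).

```bash
python3 - <<'E'
from h import *
z=np.load("w2.npz");im=z["im"];c=cam("wrist",z)
hsv=cv2.cvtColor(im,cv2.COLOR_RGB2HSV)
m=cv2.inRange(hsv,(98,110,40),(122,255,255));m[:30]=0;m[200:]=0;m[:,:265]=0;m[:,390:]=0
cs,h=cv2.findContours(m,cv2.RETR_CCOMP,cv2.CHAIN_APPROX_NONE)
k=max(cs,key=cv2.contourArea)[:,0]
r=cv2.minAreaRect((ray(c,k,.030)[:,:2]*1000).astype(np.float32));print("flange",r)
hs=[]
for q in cs:
    a=cv2.contourArea(q)
    if 80<a<1000:
        mm=cv2.moments(q);u=(mm["m10"]/mm["m00"],mm["m01"]/mm["m00"]);print(a,np.round(u,1),"z30",ray(c,u,.03)[0,:2].round(4),"z60",ray(c,u,.06)[0,:2].round(4))
g=cv2.inRange(hsv,(10,90,80),(28,255,255));g[:100]=0;g[132:]=0;g[:,:308]=0;g[:,345:]=0
p=cv2.findNonZero(g)[:,0];print("ring",len(p),ray(c,(p.min(0)+p.max(0))/2,.06),p.min(0),p.max(0))
R=z["ee_rot"];t=z["tcp_pos"]
print("depth at flange/boss",[z["d"][a,b] for a,b in((60,325),(125,310),(116,343))], [ (c[2]+c[1]@np.linalg.inv(c[0])@[b,a,1]*z["d"][a,b])[2] for a,b in((60,325),(105,315),(127,335))])
E
```

```text
flange ((540.6599731445312, 223.26890563964844), (80.25059509277344, 109.62532806396484), 24.570356369018555)
183.5 [296.6 164.3] z30 [0.5477 0.2727] z60 [0.5469 0.2694]
176.5 [353.6 164.2] z30 [0.4989 0.2503] z60 [0.5022 0.2488]
509.5 [325.5 116. ] z30 [0.5409 0.2224] z60 [0.5407 0.2232]
225.0 [356.1  67.1] z30 [0.5334 0.1745] z60 [0.5338 0.1794]
222.0 [294.7  66.9] z30 [0.5823 0.1966] z60 [0.5786 0.1997]
ring 185 [[0.54064217 0.22319553 0.06      ]] [315 105] [336 127]
depth at flange/boss [np.float32(0.3211434), np.float32(0.30937007), np.float32(0.33235142)] [np.float64(0.031178855562020935), np.float64(0.061758583915761445), np.float64(0.060940104331448475)]
```

The cover is at (0.5406, 0.2232) with yaw 24.6°, and the tool is already aligned. I go over the boss, descend and close.

{"method": "drive_tool", "body": {"rows": [{"tx":3.0,"ty":0.01,"tz":0,"ax":0,"ay":0,"az":0,"claw":6},{"tx":3.0,"ty":0.01,"tz":0,"ax":0,"ay":0,"az":0,"claw":6},{"tx":3.1,"ty":0.01,"tz":0,"ax":0,"ay":0,"az":0,"claw":6},{"tx":0,"ty":0,"tz":3,"ax":0,"ay":0,"az":0,"claw":6},{"tx":0,"ty":0,"tz":3,"ax":0,"ay":0,"az":0,"claw":6},{"tx":0,"ty":0,"tz":3,"ax":0,"ay":0,"az":0,"claw":6},{"tx":0,"ty":0,"tz":1.0,"ax":0,"ay":0,"az":0,"claw":6},{"tx":0,"ty":0,"tz":0,"ax":0,"ay":0,"az":0,"claw":6}]}}

```text
time_s: 3.08
tcp_pos: [0.5387, 0.2222, 0.0895]
ee_rot: [[0.414, -0.91, -0.005], [-0.91, -0.414, -0.004], [0.001, 0.007, -1.0]]
wrist_force: [0.3, -0.1, -0.4]
gripper_width: 0.692
gripper_force: 0.0
```

{"method": "drive_tool", "body": {"rows": [{"tx":0,"ty":0,"tz":1.5,"ax":0,"ay":0,"az":0,"claw":6},{"tx":0,"ty":0,"tz":1.5,"ax":0,"ay":0,"az":0,"claw":6},{"tx":0,"ty":0,"tz":1.5,"ax":0,"ay":0,"az":0,"claw":6},{"tx":0,"ty":0,"tz":0.8,"ax":0,"ay":0,"az":0,"claw":6},{"tx":0,"ty":0,"tz":0.45,"ax":0,"ay":0,"az":0,"claw":6},{"tx":0,"ty":0,"tz":0,"ax":0,"ay":0,"az":0,"claw":6},{"tx":0,"ty":0,"tz":0,"ax":0,"ay":0,"az":0,"claw":6}]}}

```text
time_s: 3.67
tcp_pos: [0.5412, 0.2241, 0.0361]
ee_rot: [[0.414, -0.91, 0.002], [-0.91, -0.414, 0.001], [-0.0, -0.002, -1.0]]
wrist_force: [0.6, 0.9, -0.0]
gripper_width: 0.688
gripper_force: 0.0
```

{"method": "drive_tool", "body": {"rows": [{"tx":0,"ty":0,"tz":0.1,"ax":0,"ay":0,"az":0,"claw":5},{"tx":0,"ty":0,"tz":0,"ax":0,"ay":0,"az":0,"claw":4.2},{"tx":0,"ty":0,"tz":0,"ax":0,"ay":0,"az":0,"claw":3.6},{"tx":0,"ty":0,"tz":0,"ax":0,"ay":0,"az":0,"claw":3.2},{"tx":0,"ty":0,"tz":0,"ax":0,"ay":0,"az":0,"claw":3.2},{"tx":0,"ty":0,"tz":0,"ax":0,"ay":0,"az":0,"claw":3.2}]}}

```text
time_s: 4.17
tcp_pos: [0.5405, 0.2235, 0.0341]
ee_rot: [[0.413, -0.911, 0.0], [-0.911, -0.413, 0.0], [-0.0, -0.0, -1.0]]
wrist_force: [0.1, 0.3, 0.3]
gripper_width: 0.391
gripper_force: 0.0
```

{"method": "drive_tool", "body": {"rows": [{"tx":0,"ty":0,"tz":0,"ax":0,"ay":0,"az":0,"claw":2.5},{"tx":0,"ty":0,"tz":0,"ax":0,"ay":0,"az":0,"claw":1.0},{"tx":0,"ty":0,"tz":0,"ax":0,"ay":0,"az":0,"claw":1.0},{"tx":0,"ty":0,"tz":0,"ax":0,"ay":0,"az":0,"claw":1.0},{"tx":0,"ty":0,"tz":0,"ax":0,"ay":0,"az":0,"claw":1.0}]}}

```text
time_s: 4.58
tcp_pos: [0.5404, 0.2234, 0.0339]
ee_rot: [[0.413, -0.911, -0.0], [-0.911, -0.413, -0.0], [0.0, 0.0, -1.0]]
wrist_force: [0.0, 0.5, -1.1]
gripper_width: 0.138
gripper_force: 0.0
```

```bash
python3 m.py 3
```

```text
4.5833 [0.54035381 0.22344605 0.03391341] [ 38.3  27.2 -16.6  -0.  -46.1 -13.9] -65.59488019364008 [-1.29151957e-04 -8.72395437e-05 -9.99999988e-01] [ 0.01184717  0.50195822 -1.10508966] 0.13849920983460978 0.0
```

View pics/w3.png

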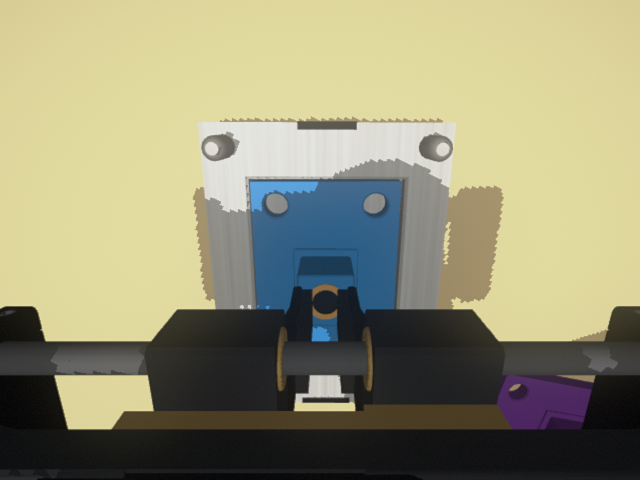

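```bash
python3 - <<'E'
from h import *
im,_=capture("side");np.savez("side1.npz",im=im);cv2.imwrite("pics/side1.png",cv2.resize(im[200:380,200:440],(800,600),interpolation=cv2.INTER_CUBIC)[:,:,::-1])
E
```

```text
(no output)
```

View pics/side1.png

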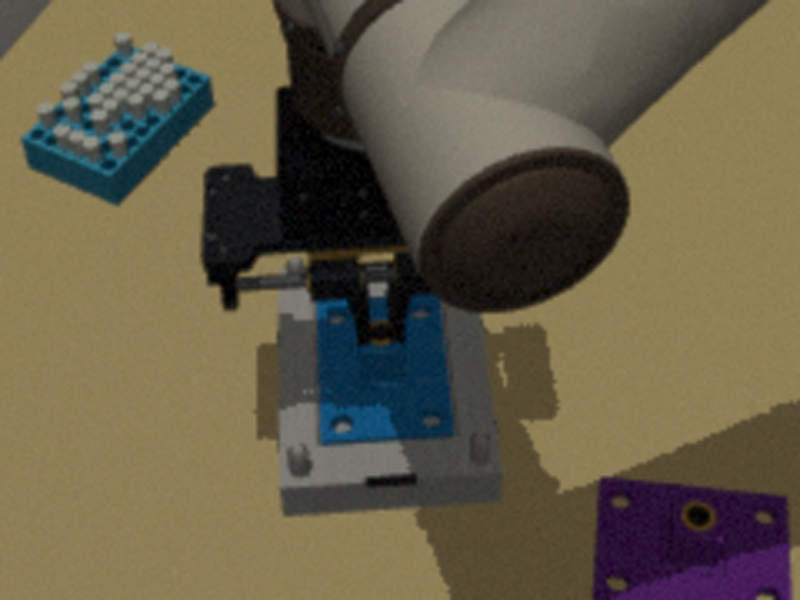

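Both views show the fingers straddling the boss ring (wrist (325,302)), yet the opening reads 12 mm with no force. I let it settle and check the geometry.

{"method": "drive_tool", "body": {"rows": [{"tx":0,"ty":0,"tz":0,"ax":0,"ay":0,"az":0,"claw":1.0},{"tx":0,"ty":0,"tz":0,"ax":0,"ay":0,"az":0,"claw":1.0},{"tx":0,"ty":0,"tz":0,"ax":0,"ay":0,"az":0,"claw":1.0}]}}

```text
time_s: 4.93
tcp_pos: [0.5404, 0.2235, 0.0339]
ee_rot: [[0.413, -0.911, -0.0], [-0.911, -0.413, -0.0], [0.0, 0.0, -1.0]]
wrist_force: [-0.6, 0.3, -0.9]
gripper_width: 0.116
gripper_force: 0.0
```

```bash
python3 - <<'E'
from h import *
z=np.load("w3.npz");c=cam("wrist",z);t=z["tcp_pos"];x,y,zz=z["ee_rot"].T
d=z["d"];K,R,o=c
print("tcp,grasp px",proj(c,[t,t-.019*zz]).round(0).tolist(), "boss top corners",proj(c,[[.5406,.2232,.06]+a*x*.014+b*y*.014 for a in(1,-1) for b in(1,-1)]).round(0).tolist())
for r in (280,290,295,302,310,318,325,335):
    out=[]
    for u in (280,290,296,300,305,310,325,335,340,345,350,355,360,368):
        P=o+R@np.linalg.inv(K)@[u,r,1]*d[r,u]; q=np.array([(P-t)@x,(P-t)@y,P[2]])*1000; out.append(tuple(q.round(0).astype(int).tolist()))
    print(r,out)
E
```

```text
tcp,grasp px [[326.0, 280.0], [326.0, 294.0]] boss top corners [[354.0, 274.0], [297.0, 274.0], [353.0, 325.0], [298.0, 325.0]]
280 [(-2, -26, 30), (-1, -20, 31), (0, -17, 33), (11, -13, 61), (12, -10, 62), (12, -8, 62), (12, 0, 62), (12, 4, 62), (11, 7, 60), (11, 9, 61), (11, 12, 60), (0, 17, 33), (-2, 20, 30), (-1, 24, 31)]
290 [(-7, -26, 31), (-7, -21, 31), (10, -14, 70), (10, -12, 69), (8, -10, 66), (8, -8, 66), (7, 0, 62), (7, 4, 62), (8, 7, 65), (9, 9, 66), (10, 11, 70), (10, 13, 70), (-8, 20, 31), (-8, 25, 31)]
295 [(-11, -26, 31), (-11, -21, 30), (10, -13, 75), (10, -12, 74), (8, -10, 72), (8, -7, 72), (4, 0, 62), (4, 4, 62), (9, 6, 72), (8, 9, 71), (10, 11, 75), (9, 13, 73), (-11, 20, 31), (-10, 25, 31)]
302 [(-15, -27, 31), (-15, -21, 30), (10, -13, 81), (9, -11, 79), (9, -9, 79), (9, -7, 79), (0, 0, 61), (1, 5, 63), (8, 6, 79), (8, 8, 79), (10, 10, 81), (10, 13, 82), (-15, 20, 31), (-15, 25, 31)]
310 [(36, -12, 140), (10, -15, 89), (10, -12, 89), (8, -11, 86), (9, -9, 87), (8, -7, 86), (-4, 0, 62), (-4, 5, 62), (8, 6, 86), (8, 8, 86), (9, 10, 87), (10, 12, 89), (10, 14, 89), (37, 11, 141)]
318 [(37, -12, 146), (10, -14, 96), (9, -12, 94), (9, -11, 94), (9, -9, 94), (6, -7, 89), (-9, 0, 61), (-9, 5, 61), (7, 6, 91), (8, 8, 92), (8, 10, 92), (10, 11, 96), (10, 13, 96), (36, 10, 144)]
325 [(36, -11, 148), (10, -14, 101), (11, -11, 102), (8, -10, 98), (8, -8, 99), (3, -7, 89), (-14, 0, 60), (-14, 5, 59), (4, 6, 91), (9, 7, 99), (9, 9, 99), (10, 11, 101), (10, 13, 102), (35, 10, 145)]
335 [(36, -11, 151), (10, -13, 108), (8, -11, 106), (9, -10, 106), (8, -8, 106), (-1, -7, 90), (-37, 0, 30), (-37, 6, 31), (5, 5, 101), (8, 7, 106), (10, 9, 108), (10, 10, 109), (10, 12, 109), (35, 10, 150)]
```

```bash
python3 - <<'E'
from h import *
for n in("w2","w3"):
    z=np.load(n+".npz");c=cam("wrist",z);t=z["tcp_pos"];Rt=z["ee_rot"];d=z["d"];K,R,o=c
    v,u=np.mgrid[240:420,150:500];D=d[v,u]
    P=(np.stack([u,v,np.ones_like(u)],-1)@np.linalg.inv(K).T@R.T)*D[...,None]+o
    q=((P-t)@Rt)*1000
    sel=(abs(q[...,1])<60)&(abs(q[...,0])<16)&(q[...,2]>-200)&(D>0)
    if n=="w3": sel&=(P[...,2]>.064)
    else: sel&=(q[...,2]<5+0) &(q[...,2]>-60)
    Q=q[sel]
    for zb in range(-60,10,5):
        w=Q[(Q[:,2]>=zb)&(Q[:,2]<zb+5)]
        if len(w): print(n,zb,len(w),w[:,:2].min(0).round(),w[:,:2].max(0).round(),"min|y|",abs(w[:,1]).min().round(1))
s=sense();print(s["gripper_width"],s["gripper_force"],s["wrist_force"])
E
```

```text
w2 -60 516 [ -4. -41.] [11. 40.] min|y| 29.0
w2 -55 419 [ -7. -40.] [11. 38.] min|y| 29.2
w2 -50 400 [-10. -40.] [11. 38.] min|y| 29.1
w2 -45 381 [-11. -40.] [11. 38.] min|y| 29.2
w2 -40 342 [-11. -39.] [11. 38.] min|y| 29.1
w2 -35 259 [-11. -39.] [11. 38.] min|y| 29.2
w3 -60 359 [ -4. -17.] [11. 15.] min|y| 5.3
w3 -55 280 [ -7. -16.] [11. 14.] min|y| 5.3
w3 -50 274 [ -8. -15.] [10. 14.] min|y| 5.3
w3 -45 208 [  4. -15.] [11. 14.] min|y| 5.3
w3 -40 218 [-11. -16.] [11. 14.] min|y| 5.3
w3 -35 192 [ -7. -15.] [11. 14.] min|y| 5.3
0.11609146188750152 0.0 [-0.62162002  0.29927167 -0.87018145]
```

The depth data shows the real fingertips end about 31 mm behind the reported TCP, so the fingers closed just above the boss and touched nothing. I open and go about 29 mm lower.

{"method": "drive_tool", "body": {"rows": [{"tx":0,"ty":0,"tz":-0.5,"ax":0,"ay":0,"az":0,"claw":5.5},{"tx":0,"ty":0,"tz":0,"ax":0,"ay":0,"az":0,"claw":5.5},{"tx":0,"ty":0,"tz":0,"ax":0,"ay":0,"az":0,"claw":5.5},{"tx":0,"ty":0,"tz":0,"ax":0,"ay":0,"az":0,"claw":5.5},{"tx":0,"ty":0,"tz":0,"ax":0,"ay":0,"az":0,"claw":5.5},{"tx":0,"ty":0,"tz":0,"ax":0,"ay":0,"az":0,"claw":5.5},{"tx":0,"ty":0,"tz":0,"ax":0,"ay":0,"az":0,"claw":5.5}]}}

```text
time_s: 5.52
tcp_pos: [0.5403, 0.2234, 0.0388]
ee_rot: [[0.413, -0.911, -0.0], [-0.911, -0.413, -0.0], [0.0, 0.0, -1.0]]
wrist_force: [-0.1, 1.0, 0.1]
gripper_width: 0.558
gripper_force: 0.0
```

{"method": "drive_tool", "body": {"rows": [{"tx":0,"ty":0,"tz":0.8,"ax":0,"ay":0,"az":0,"claw":5.5},{"tx":0,"ty":0,"tz":0.8,"ax":0,"ay":0,"az":0,"claw":5.5},{"tx":0,"ty":0,"tz":0.8,"ax":0,"ay":0,"az":0,"claw":5.5},{"tx":0,"ty":0,"tz":0.5,"ax":0,"ay":0,"az":0,"claw":5.5},{"tx":0,"ty":0,"tz":0.3,"ax":0,"ay":0,"az":0,"claw":5.5},{"tx":0,"ty":0,"tz":0.2,"ax":0,"ay":0,"az":0,"claw":5.5},{"tx":0,"ty":0,"tz":0,"ax":0,"ay":0,"az":0,"claw":5.5},{"tx":0,"ty":0,"tz":0,"ax":0,"ay":0,"az":0,"claw":5.5},{"tx":0,"ty":0,"tz":0,"ax":0,"ay":0,"az":0,"claw":5.5}]}}

```text
time_s: 6.27
tcp_pos: [0.5406, 0.2237, 0.0052]
ee_rot: [[0.413, -0.911, 0.001], [-0.911, -0.413, 0.0], [-0.0, -0.001, -1.0]]
wrist_force: [0.3, 0.5, 0.6]
gripper_width: 0.627
gripper_force: 0.0
```

{"method": "drive_tool", "body": {"rows": [{"tx":0.03,"ty":0,"tz":0,"ax":0,"ay":0,"az":0,"claw":4},{"tx":0,"ty":0,"tz":0,"ax":0,"ay":0,"az":0,"claw":3.2},{"tx":0,"ty":0,"tz":0,"ax":0,"ay":0,"az":0,"claw":3.2},{"tx":0,"ty":0,"tz":0,"ax":0,"ay":0,"az":0,"claw":3.0},{"tx":0,"ty":0,"tz":0,"ax":0,"ay":0,"az":0,"claw":2.0},{"tx":0,"ty":0,"tz":0,"ax":0,"ay":0,"az":0,"claw":1.0},{"tx":0,"ty":0,"tz":0,"ax":0,"ay":0,"az":0,"claw":1.0},{"tx":0,"ty":0,"tz":0,"ax":0,"ay":0,"az":0,"claw":1.0},{"tx":0,"ty":0,"tz":0,"ax":0,"ay":0,"az":0,"claw":1.0}]}}

```text
time_s: 7.02
tcp_pos: [0.5405, 0.2232, 0.005]
ee_rot: [[0.413, -0.911, -0.0], [-0.911, -0.413, -0.0], [0.0, 0.0, -1.0]]
wrist_force: [-0.1, 0.3, 0.6]
gripper_width: 0.311
gripper_force: 30.0
```

Gripped: 27 mm opening at 30 N. I lift gently.

{"method": "drive_tool", "body": {"rows": [{"tx":0,"ty":0,"tz":-0.4,"ax":0,"ay":0,"az":0,"claw":1},{"tx":0,"ty":0,"tz":-0.5,"ax":0,"ay":0,"az":0,"claw":1},{"tx":0,"ty":0,"tz":-0.7,"ax":0,"ay":0,"az":0,"claw":1},{"tx":0,"ty":0,"tz":-1,"ax":0,"ay":0,"az":0,"claw":1},{"tx":0,"ty":0,"tz":-1.5,"ax":0,"ay":0,"az":0,"claw":1},{"tx":0,"ty":0,"tz":-2,"ax":0,"ay":0,"az":0,"claw":1},{"tx":0,"ty":0,"tz":-2,"ax":0,"ay":0,"az":0,"claw":1},{"tx":0,"ty":0,"tz":-2,"ax":0,"ay":0,"az":0,"claw":1},{"tx":0,"ty":0,"tz":-1.4,"ax":0,"ay":0,"az":0,"claw":1},{"tx":0,"ty":0,"tz":0,"ax":0,"ay":0,"az":0,"claw":1}]}}

```text
time_s: 7.85
tcp_pos: [0.5428, 0.2246, 0.1247]
ee_rot: [[0.414, -0.91, 0.008], [-0.91, -0.414, 0.004], [-0.001, -0.009, -1.0]]
wrist_force: [0.5, 0.4, -1.1]
gripper_width: 0.317
gripper_force: 30.0
```

```bash
python3 m.py 4; python3 - <<'E'
from h import *
im,_=capture("side");cv2.imwrite("pics/side2.png",np.hstack([cv2.resize(im[170:370,220:460],(400,333)),cv2.resize(np.load("w4.npz")["im"],(400,333))])[:,:,::-1])
E
```

```text
7.85 [0.54282631 0.22455222 0.1247135 ] [ 38.3  21.4 -11.    0.1 -57.2 -13.9] -65.54915452569958 [ 0.00753895  0.00446483 -0.99996161] [ 0.4570922   0.36621499 -1.11278419] 0.3170081586971867 29.999918583780527
```

View pics/side2.png

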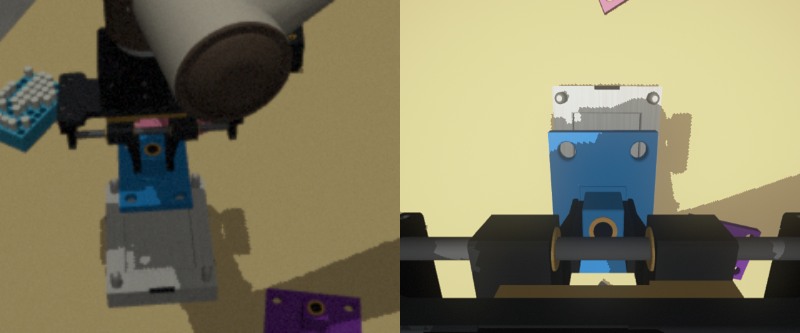

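The cover hangs level in the fingers, clear of the mould (side crop (155,170), wrist crop (605,190)). I go to a viewing pose short of the cell.

{"method": "drive_tool", "body": {"rows": [{"tx":0.6,"ty":0.4,"tz":-0.9,"ax":0,"ay":0,"az":0,"claw":1},{"tx":1.2,"ty":0.8,"tz":-0.9,"ax":0,"ay":0,"az":0,"claw":1},{"tx":1.7,"ty":1.2,"tz":-0.9,"ax":0,"ay":0,"az":0,"claw":1},{"tx":1.9,"ty":1.33,"tz":-0.9,"ax":0,"ay":0,"az":0,"claw":1},{"tx":1.9,"ty":1.33,"tz":-0.9,"ax":0,"ay":0,"az":0,"claw":1},{"tx":1.9,"ty":1.33,"tz":-0.9,"ax":0,"ay":0,"az":0,"claw":1},{"tx":1.9,"ty":1.33,"tz":-0.9,"ax":0,"ay":0,"az":0,"claw":1},{"tx":1.9,"ty":1.33,"tz":-0.9,"ax":0,"ay":0,"az":0,"claw":1},{"tx":1.9,"ty":1.33,"tz":-0.3,"ax":0,"ay":0,"az":0,"claw":1},{"tx":1.9,"ty":1.33,"tz":0,"ax":0,"ay":0,"az":0,"claw":1}]}}

```text
time_s: 8.78
tcp_pos: [0.5028, 0.0198, 0.1962]
ee_rot: [[0.413, -0.911, 0.002], [-0.911, -0.413, 0.0], [0.001, -0.001, -1.0]]
wrist_force: [-0.3, -0.2, -1.8]
gripper_width: 0.319
gripper_force: 30.0
```

{"method": "drive_tool", "body": {"rows": [{"tx":1.9,"ty":1.33,"tz":0,"ax":0,"ay":0,"az":0,"claw":1},{"tx":1.9,"ty":1.33,"tz":0,"ax":0,"ay":0,"az":0,"claw":1},{"tx":1.9,"ty":1.33,"tz":0,"ax":0,"ay":0,"az":0,"claw":1},{"tx":1.9,"ty":1.33,"tz":0,"ax":0,"ay":0,"az":0,"claw":1},{"tx":1.9,"ty":1.33,"tz":0,"ax":0,"ay":0,"az":0,"claw":1},{"tx":1.9,"ty":1.33,"tz":0,"ax":0,"ay":0,"az":0,"claw":1},{"tx":0,"ty":0,"tz":0,"ax":0,"ay":0,"az":0.064,"claw":1},{"tx":0,"ty":0,"tz":0,"ax":0,"ay":0,"az":0.064,"claw":1},{"tx":0,"ty":0,"tz":0,"ax":0,"ay":0,"az":0,"claw":1},{"tx":0,"ty":0,"tz":0,"ax":0,"ay":0,"az":0,"claw":1}]}}

```text
time_s: 9.62
tcp_pos: [0.4769, -0.1156, 0.195]
ee_rot: [[0.294, -0.956, -0.001], [-0.956, -0.294, -0.0], [-0.0, 0.001, -1.0]]
wrist_force: [0.5, -0.4, -0.9]
gripper_width: 0.322
gripper_force: 30.0
```

{"method": "drive_tool", "body": {"rows": [{"tx":0,"ty":0,"tz":0,"ax":0,"ay":0,"az":0,"claw":1},{"tx":0,"ty":0,"tz":0,"ax":0,"ay":0,"az":0,"claw":1},{"tx":0,"ty":0,"tz":0,"ax":0,"ay":0,"az":0,"claw":1},{"tx":0,"ty":0,"tz":0,"ax":0,"ay":0,"az":0,"claw":1}]}}

```text
time_s: 9.95
tcp_pos: [0.4777, -0.1148, 0.1949]
ee_rot: [[0.294, -0.956, -0.0], [-0.956, -0.294, -0.0], [-0.0, 0.0, -1.0]]
wrist_force: [-0.1, -0.1, -1.0]
gripper_width: 0.319
gripper_force: 30.0
```

```bash
python3 m.py 5
```

```text
9.95 [ 0.47772508 -0.11475515  0.19493632] [  5.5   8.8 -17.5  -0.  -63.6  11.7] -72.87411292327486 [-1.27275683e-04 -7.25812687e-06 -9.99999992e-01] [-0.08826151 -0.05536905 -1.02149045] 0.31884503039579865 29.99984771478921
```

View pics/w5.png

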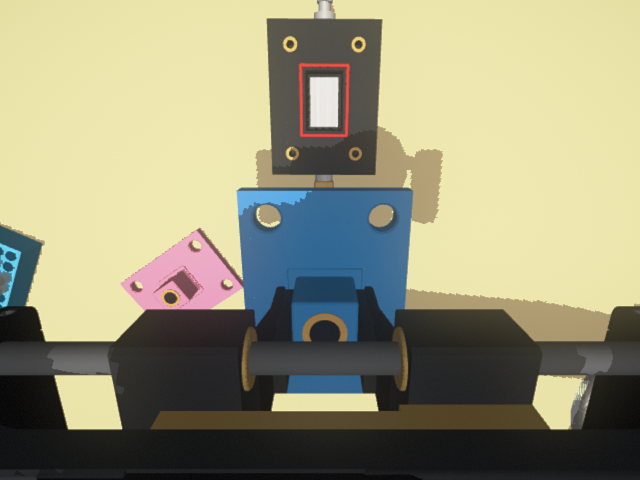

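The wrist view shows the cell with brass holes at (290,44), (358,44), (292,153) and (355,153), and the O-ring centred at (324,100). The held cover's front holes are at (268,216) and (381,216), and its front edge is at row 189.

```bash
cat > cell.py <<'E'
from h import *
import sys
z=np.load(sys.argv[1]);im=z["im"];d=z["d"];c=cam("wrist",z);K,R,o=c;t=z["tcp_pos"];Rt=z["ee_rot"]
hsv=cv2.cvtColor(im,cv2.COLOR_RGB2HSV)
H=[]
for u,v in((290,44),(358,44),(292,153),(355,153)):
    g=cv2.inRange(hsv[v-12:v+13,u-12:u+13],(12,90,70),(30,255,255));p=cv2.findNonZero(g)[:,0]
    e=cv2.minEnclosingCircle(p.astype(np.float32));H.append([e[0][0]+u-12,e[0][1]+v-12]);print(np.round(H[-1],1),len(p),round(e[1],1))
W=ray(c,H,.060)[:,:2];ctr=W.mean(0);L=((W[0]-W[2])+(W[1]-W[3]))/2;S=((W[1]-W[0])+(W[3]-W[2]))/2
print("cell",ctr,"long",np.linalg.norm(L),"short",np.linalg.norm(S),"yaw long",np.degrees(np.arctan2(L[1],L[0])),"short",np.degrees(np.arctan2(S[1],S[0])))
m=cv2.inRange(hsv,(0,130,60),(6,255,255))|cv2.inRange(hsv,(174,130,60),(180,255,255));m[160:]=0
k=max(cv2.findContours(m,cv2.RETR_EXTERNAL,cv2.CHAIN_APPROX_NONE)[0],key=cv2.contourArea)[:,0]
print("oring",cv2.minAreaRect((ray(c,k,.060)[:,:2]*1000).astype(np.float32)))
D=lambda v,u:o+R@np.linalg.inv(K)@[u,v,1]*d[v,u]
print("z cell top",[round(D(v,u)[2],4) for v,u in((40,325),(100,280),(100,370),(160,324))],"flange",[round(D(v,u)[2]-t[2],4) for v,u in((200,325),(200,245),(200,405),(250,325),(270,250),(270,400))],"boss",[round(D(v,u)[2]-t[2],4) for v,u in((318,300),(318,350),(316,325))])
m=cv2.inRange(hsv,(98,110,40),(122,255,255));m[:180]=0;m[285:]=0;m[:,:225]=0;m[:,425:]=0
cs,_=cv2.findContours(m,cv2.RETR_CCOMP,cv2.CHAIN_APPROX_NONE)
for q in cs:
    a=cv2.contourArea(q)
    if 200<a<1500:
        q=q[:,0];dz=.025
        e=(ray(c,q,t[2]+dz)-t)@Rt*1000
        # top rim: far side (max tool x) is top-plane edge of bottom rim? print extents in both planes
        f=(ray(c,q,t[2]+dz-.010)-t)@Rt*1000
        print("hole",a,"top x",e[:,0].min().round(1),e[:,0].max().round(1),"y",e[:,1].min().round(1),e[:,1].max().round(1),"| bottom x",f[:,0].min().round(1),f[:,0].max().round(1),"y",f[:,1].min().round(1),f[:,1].max().round(1))
k=max(cs,key=cv2.contourArea)[:,0]
e=(ray(c,k,t[2]+.025)-t)@Rt*1000
top=np.array([e[k[:,0]==u][np.argmin(k[k[:,0]==u][:,1])] for u in range(250,400)])
print("front edge x",np.median(top[:,0]),"slope deg",np.degrees(np.polyfit(top[:,1],top[:,0],1)[0]))
print("sides y at rows",[(r,e[k[:,1]==r][:,1].min().round(1),e[k[:,1]==r][:,1].max().round(1)) for r in(195,210,230,250,265)])
E
python3 cell.py w5.npz
```

```text
[290.   43.7] 154 7.9
[358.   44.1] 162 8.2
[292. 153.] 110 6.7
[355.  153.5] 118 6.9
cell [ 0.50906622 -0.21307459] long 0.08440483131491086 short 0.05410964534412428 yaw long -73.19070500238286 short -163.26448936091893
oring ((509.10723876953125, -212.98171997070312), (41.138999938964844, 57.19007873535156), 16.842803955078125)
z cell top [np.float64(0.0616), np.float64(0.0613), np.float64(0.0611), np.float64(0.0609)] flange [np.float64(0.0267), np.float64(0.0255), np.float64(0.0266), np.float64(0.0261), np.float64(0.0256), np.float64(0.0257)] boss [np.float64(0.055), np.float64(0.0564), np.float64(0.0573)]
hole 616.5 top x 35.9 48.7 y 19.3 33.3 | bottom x 33.2 46.8 y 20.4 35.3
hole 668.5 top x 35.4 48.7 y -35.0 -20.2 | bottom x 32.7 46.8 y -37.1 -21.4
front edge x 55.17629320383464 slope deg -0.010067068468700537
sides y at rows [(195, np.float64(-40.4), np.float64(39.0)), (210, np.float64(-40.5), np.float64(39.0)), (230, np.float64(-40.2), np.float64(39.2)), (250, np.float64(-39.9), np.float64(39.0)), (265, np.float64(-39.9), np.float64(39.0))]
```

Cell centre is (0.5091, -0.2131) and its axis is 0.3° off the tool's. The cover sits about +0.2/-0.6 mm in the tool frame. I move over the cell and come partway down.

{"method": "drive_tool", "body": {"rows": [{"tx":0.8,"ty":0,"tz":0,"ax":0,"ay":0,"az":0,"claw":1},{"tx":1.5,"ty":0,"tz":0,"ax":0,"ay":0,"az":0,"claw":1},{"tx":2,"ty":-0.02,"tz":0,"ax":0,"ay":0,"az":0,"claw":1},{"tx":2,"ty":-0.02,"tz":0,"ax":0,"ay":0,"az":0,"claw":1},{"tx":2,"ty":0,"tz":0,"ax":0,"ay":0,"az":0,"claw":1},{"tx":1.3,"ty":0,"tz":0,"ax":0,"ay":0,"az":0.006,"claw":1},{"tx":0.7,"ty":0,"tz":0,"ax":0,"ay":0,"az":0,"claw":1},{"tx":0,"ty":0,"tz":1,"ax":0,"ay":0,"az":0,"claw":1},{"tx":0,"ty":0,"tz":2,"ax":0,"ay":0,"az":0,"claw":1},{"tx":0,"ty":0,"tz":2,"ax":0,"ay":0,"az":0,"claw":1}]}}

```text
time_s: 10.83
tcp_pos: [0.5084, -0.2128, 0.1443]
ee_rot: [[0.288, -0.958, 0.002], [-0.958, -0.288, 0.0], [0.0, -0.002, -1.0]]
wrist_force: [1.0, -1.4, -1.8]
gripper_width: 0.317
gripper_force: 30.0
```

{"method": "drive_tool", "body": {"rows": [{"tx":0,"ty":0,"tz":2,"ax":0,"ay":0,"az":0,"claw":1},{"tx":0,"ty":0,"tz":2,"ax":0,"ay":0,"az":0,"claw":1},{"tx":0,"ty":0,"tz":1.2,"ax":0,"ay":0,"az":0,"claw":1},{"tx":0,"ty":0,"tz":0.8,"ax":0,"ay":0,"az":0,"claw":1},{"tx":0,"ty":0,"tz":0,"ax":0,"ay":0,"az":0,"claw":1},{"tx":0,"ty":0,"tz":0,"ax":0,"ay":0,"az":0,"claw":1},{"tx":0,"ty":0,"tz":0,"ax":0,"ay":0,"az":0,"claw":1},{"tx":0,"ty":0,"tz":0,"ax":0,"ay":0,"az":0,"claw":1},{"tx":0,"ty":0,"tz":0,"ax":0,"ay":0,"az":0,"claw":1}]}}

```text
time_s: 11.58
tcp_pos: [0.509, -0.2133, 0.0859]
ee_rot: [[0.288, -0.958, 0.002], [-0.958, -0.288, -0.0], [0.001, -0.002, -1.0]]
wrist_force: [0.0, 0.2, -0.9]
gripper_width: 0.315
gripper_force: 30.0
```

```bash
python3 m.py 6
```

```text
11.5833 [ 0.50895261 -0.21334791  0.08592863] [ -5.9  20.8 -18.4   0.  -50.7  22.6] -73.26443055647043 [ 1.99397028e-03 -2.91617095e-04 -9.99997970e-01] [ 0.0104449   0.24015747 -0.91780392] 0.31505279906793193 29.999839612282813
```

{"method": "drive_tool", "body": {"rows": [{"tx":0,"ty":0,"tz":0.4,"ax":0,"ay":0,"az":0,"claw":1},{"tx":0,"ty":0,"tz":0.6,"ax":0,"ay":0,"az":0,"claw":1},{"tx":0,"ty":0,"tz":0.6,"ax":0,"ay":0,"az":0,"claw":1},{"tx":0,"ty":0,"tz":0.5,"ax":0,"ay":0,"az":0,"claw":1},{"tx":0,"ty":0,"tz":0.3,"ax":0,"ay":0,"az":0,"claw":1},{"tx":0,"ty":0,"tz":0.1,"ax":0,"ay":0,"az":0,"claw":1},{"tx":0,"ty":0,"tz":0,"ax":0,"ay":0,"az":0,"claw":1},{"tx":0,"ty":0,"tz":0,"ax":0,"ay":0,"az":0,"claw":1},{"tx":0,"ty":0,"tz":0,"ax":0,"ay":0,"az":0,"claw":1}]}}

```text
time_s: 12.38
tcp_pos: [0.5086, -0.2134, 0.0602]
ee_rot: [[0.288, -0.958, 0.001], [-0.958, -0.288, -0.0], [0.0, -0.0, -1.0]]
wrist_force: [-0.8, 0.3, -1.5]
gripper_width: 0.32
gripper_force: 30.0
```

{"method": "drive_tool", "body": {"rows": [{"tx":0,"ty":0,"tz":0,"ax":0,"ay":0,"az":0,"claw":1},{"tx":0,"ty":0,"tz":0,"ax":0,"ay":0,"az":0,"claw":1},{"tx":0,"ty":0,"tz":0,"ax":0,"ay":0,"az":0,"claw":1},{"tx":0,"ty":0,"tz":0,"ax":0,"ay":0,"az":0,"claw":1},{"tx":0,"ty":0,"tz":0,"ax":0,"ay":0,"az":0,"claw":1}]}}

```text
time_s: 12.8
tcp_pos: [0.5084, -0.2133, 0.06]
ee_rot: [[0.288, -0.958, 0.0], [-0.958, -0.288, -0.0], [0.0, -0.0, -1.0]]
wrist_force: [0.4, -0.3, -0.9]
gripper_width: 0.317
gripper_force: 30.0
```

```bash
python3 m.py 7; python3 - <<'E'
from h import *
im,_=capture("side");z=np.load("w7.npz");np.savez("side3.npz",im=im)
cv2.imwrite("pics/v7.png",np.hstack([cv2.resize(im[110:260,320:470],(400,400),interpolation=cv2.INTER_CUBIC),cv2.resize(z["im"][160:300,225:425],(400,280),interpolation=cv2.INTER_CUBIC)[:280] if 0 else cv2.resize(z["im"][130:330,225:425],(400,400),interpolation=cv2.INTER_CUBIC)])[:,:,::-1])
E
```

```text
12.8 [ 0.50835756 -0.21330385  0.06003869] [ -5.9  22.6 -20.    0.  -47.4  22.6] -73.26845865867651 [ 1.73868183e-04 -2.85488855e-05 -9.99999984e-01] [ 0.39564061 -0.31113232 -0.86848258] 0.317470263654552 29.999778885394335
```

View pics/v7.png

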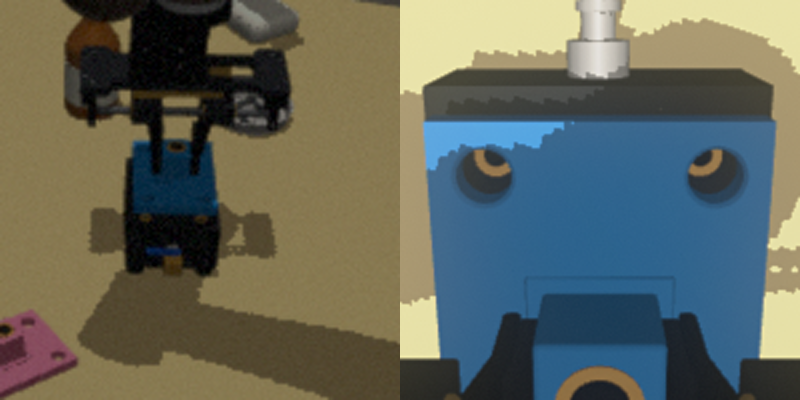

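The left crop (side) shows the cover hovering over the cell with a gap. The right crop (wrist) shows brass rings through both front holes, placed symmetrically at crop (492,158) and (706,160). I check the along-tool offset numerically.

```bash
python3 - <<'E'
from h import *
z=np.load("w7.npz");im=z["im"];c=cam("wrist",z);t=z["tcp_pos"];Rt=z["ee_rot"]
hsv=cv2.cvtColor(im,cv2.COLOR_RGB2HSV)
x,y,zz=Rt.T
for sgn,(u0,u1) in((-1,(250,285)),(1,(365,402))):
    h=~cv2.inRange(hsv,(98,110,70),(122,255,255)); h[:195]=0;h[238:]=0;h[:,:u0]=0;h[:,u1:]=0
    g=cv2.inRange(hsv,(10,90,50),(32,255,255));g[:195]=0;g[238:]=0;g[:,:u0]=0;g[:,u1:]=0
    p=cv2.findNonZero(g)[:,0]
    q=(ray(c,p,.060)-t)@Rt*1000
    # cell pred centre from measured centre: radial stats of brass about a fitted annulus
    from scipy.optimize import least_squares
    r0=lambda a:np.hypot(q[:,0]-a[0],q[:,1]-a[1])
    # inner edge of arc: pixels with dark neighbour toward hole centre -> report rmin/rmax about predicted centre
    for cx in(40,41,42,43,44):
        r=r0((cx,sgn*27-0.6));print(sgn,cx,len(p),r.min().round(2),np.percentile(r,[5,95]).round(2),end=" ; ")
    print(q.min(0)[:2].round(1),q.max(0)[:2].round(1))
m=cv2.inRange(hsv,(98,110,40),(122,255,255))
out=[]
d=z["d"]
for u in range(250,400,10):
    v=np.where(m[150:215,u])[0]; v=150+v[0]; out.append(((ray(c,(u,v),t[2]+.025)-t)@Rt*1000)[0,0])
print("cover front edge",np.median(out))
K,R,o=c
for u in(240,270,300,345,370,400):
    col=[(o+R@np.linalg.inv(K)@[u,v,1]*d[v,u]) for v in range(155,200)]
    e=[((P-t)@Rt*1000,P[2],v) for v,P in zip(range(155,200),col) if .055<P[2]<.066]
    print(u,[(round(a[0],1),round(b,3),v) for a,b,v in e[:2]],end=" ")
print("\nflange z-t",[round((o+R@np.linalg.inv(K)@[u,v,1]*d[v,u])[2]-t[2],4) for v,u in((200,325),(200,245),(200,400),(250,325),(262,250),(262,395))])
E
```

```text
-1 40 108 1.55 [2.02 5.8 ] ; -1 41 108 2.4 [2.77 5.71] ; -1 42 108 3.27 [3.62 6.09] ; -1 43 108 3.8 [4.3  6.84] ; -1 44 108 3.98 [4.77 7.75] ; [ 36.3 -33.6] [ 42.8 -24.7]
1 40 102 1.53 [1.88 5.28] ; 1 41 102 2.53 [2.6  5.22] ; 1 42 102 3.06 [3.25 5.77] ; 1 43 102 3.03 [3.67 6.75] ; 1 44 102 3.26 [4.2  7.73] ; [36.3 23.8] [42.8 31.7]
cover front edge 54.72472086842733
240 [(np.float64(59.8), np.float64(0.058), 172), (np.float64(59.6), np.float64(0.06), 173)] 270 [(np.float64(59.9), np.float64(0.059), 172), (np.float64(59.7), np.float64(0.061), 173)] 300 [(np.float64(59.9), np.float64(0.059), 172), (np.float64(59.5), np.float64(0.06), 173)] 345 [(np.float64(60.1), np.float64(0.056), 171), (np.float64(59.9), np.float64(0.059), 172)] 370 [(np.float64(59.8), np.float64(0.058), 172), (np.float64(59.7), np.float64(0.062), 173)] 400 [(np.float64(60.0), np.float64(0.059), 172), (np.float64(59.6), np.float64(0.061), 173)] 
flange z-t [np.float64(0.0261), np.float64(0.0249), np.float64(0.0259), np.float64(0.0255), np.float64(0.0262), np.float64(0.0261)]
```

Aligned to within about 0.5 mm, level, with a 15 mm gap, and steady. I hand it in.

```bash
python3 -c "
from h import *
s=sense();print(s['time_s'],s['tcp_pos'],s['gripper_force'],abs(s['joint_velocities']).max());print(finish_job())"
```

```text
12.9 [ 0.508348   -0.21330646  0.05997774] 29.999685720540583 0.07531172970270886
the job is handed in; nothing more can be done
None
```

Job handed in at 12.9 s: the blue cover is held level about 15 mm above the cell, its four holes centred over the brass threads to about 0.5 mm by camera, with no contact seen on the cell or the other items.

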